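# Lock an air regulator's setting and counter-hold its hidden clamp bolt

### The job

Lock the air regulator at its setting: turn the pressure knob until its nose points at the raised mark, then slide the forked lock bar by its thumb stud fully home over the knob's collar. Then reach down into the narrow gap behind the bracket, grip the hidden head of the clamp bolt between the fingers and turn it until the spanner waiting on the nut in front has come up off the bench and lies level, moving the spanner only by way of the bolt head. Finish holding the head firmly like that so it cannot turn while I tighten the nut, and leave the other things on the bench alone.

Things in the scene. Friction and masses are not known exactly. Their poses are not given: they have to be found in the camera images.
- bracket: Fixed assembly, moved and yawed between starts: grey upright plate on a steel base plate (185 x 226 mm), regulator in front, manifold bar behind. Origin on the bench, in the plane of the upright plate's front face, mid-width; x runs through the plate to its back, y left along it, z up. Bracket coordinates in mm below. Plate: x 0 to 5, y -110 to 110, top z 90.
- gap (a point): Middle of the gap between the upright plate and the aluminium manifold bar behind it, level with the plate's top, above the bolt's place along y: bracket (29, -75, 90). The gap is 48 mm wide (x 5 to 53), open above and at both ends, its floor at z 6. Manifold: x 53 to 87, y -100 to 100, top z 68, two brass plugs at y 30 and 75 to z 79.
- mark (a point): The mark: top of a raised index finger on the rim of the knob's scale ring, left (bracket +y) of the knob, 33 mm from its axis; bracket (-38, 93, 90).
- knob (a joint): Angle of the pressure knob about its upright axis, rad: 0 = nose at the mark (bar along bracket y, nose to +y), growing counter-clockwise from above; range -0.5 to 1.5, starts between 0.6 and 1.25, so it is turned clockwise. Stays where it is left (friction 0.04 N m).
- knob_grip (a point): On the knob's axis, bracket (-38, 60, 113), turning with it (y axis along the bar to the nose). Grip: black upright bar 12 mm thick, 40 mm long with pointed nose, z 101 to 125, on a round skirt 43 mm wide with top at z 101. Under it (z 83 to 97) a collar with two flats 16 mm apart, parallel to the bar: the fork's 20 mm slot passes it only within 0.15 rad of the mark.
- lock (a joint): Travel of the lock bar along bracket +y, m: 0 = drawn back, 0.045 = fully home with its fork round the knob's collar. Starts between 0 and 0.010. Friction 1.5 N plus 6 N s/m; stays where it is left.
- lock_stud (a point): Lock bar's thumb stud, upright, round, dark steel, 12 mm thick, z 91 to 111 above an 18 mm foot; this point at bracket (-34, -40 + travel, 101). The lock bar is a folded steel strip, its top at z 88, from the plate out to x -62; its upright flange lies on the plate's front face.
- bolt_turn (a joint): Turn of the clamp bolt, with nut and spanner, about its axis along bracket x, rad: 0 = spanner drooping with its free end on the bench (always the start), growing as it rises; 0.33 = spanner level; range to 0.9. Rising is a rotation about bracket -x: counter-clockwise seen from the robot's side. Let go, the spanner's weight (0.05 N m) turns it back to 0.
- bolt: Clamp bolt; its hexagonal head is in the gap, 13 mm across flats, 6 mm thick along x; origin at the head's centre, bracket (16, -75, 64). Its y axis is normal to one pair of flats: level when joint bolt_turn is 0.33; at the start rolled +0.33 rad about bracket x, so its z axis leans 0.33 rad to the right (-y). A spacer 12 mm thick, 8 mm long lies between plate and head. The gap is free beside it along y.
- spanner: Combination spanner 184 mm long, 8 mm thick; its 27 mm ring end is on the nut in front of the plate (bracket x -14 to -6, y -75, z 64), the handle runs right (-y) and droops to the bench. Origin at mid-length, x axis along the handle to the free end. Not to be touched.
- oil_bottle: Small brown bottle with green cap, 49 mm wide, 80 mm high, standing at the right rear; bystander. Origin at the centre of its foot.
- flux_jar: Jar with black lid, 45 mm wide, 105 mm high, standing behind the assembly; bystander. Origin at the centre of its foot.
- tape_roll_1: Black tape roll, 68 mm across, 18 mm high, lying left of the assembly; bystander. Origin at the centre of its underside.

How it is judged:
By the outcome, as a careful person would: the job done as asked, in the order asked, and still so for the second after the job is handed in, while the arm keeps its last pose, push and grip.
It also fails if it takes over 45 s, if anything falls off the work surface, if the arm or the gripper's body presses on something with over 40 N, if the wrist force passes 120 N, or if a joint passes its speed limit or range.

### The arm

A 6-joint arm with a two-finger parallel gripper is mounted at the origin on a cart in front of the work surface, level with it; the furniture and walls round the work are solid. World frame = base frame: x ahead of the robot, y to its left, z up, the work surface at z = 0. Lengths are in m, angles in rad, forces in N, time in s.
With the tool pointing down it reaches from about 0.375 to 0.975 m from the base axis. Payload 3.8 kg.
Tool frame: the origin (TCP) lies at the very end of the fingers, on their centre line; the grasp point (between the pads) lies 19 mm behind it; z points along the fingers, y is the line along which they close (so a half turn about z gives the same grasp; the last joint's range is limited). The gripper opens to 85 mm and grips with 20 to 120 N. Pads are 22 mm wide; open, the fingers measure 114 mm over their backs; the gripper's body (76 mm by 85 mm) begins 54 mm behind the grasp point. The pads swing forward as they close: fully open they stand 13 mm farther back than shut.
Start: joints at [1.243, 0.264, 1.604, -0, 1.274, -0.037], TCP at [0.194, 0.647, 0.231] pointing down, gripper open.
Joint ranges: [-2.63, 2.63], [-0.94, 2.18], [0.31, 2.57], [-1.31, 4.45], [0, 2.66], [-2.55, 2.55]. Speed limits (rad/s): [2.57, 2.57, 3.14, 3.14, 3.14, 3.14].

### API

Orientations are given as a rotation vector (axis times angle).
In Python, from workcell import read_state, read_camera, calibration, finish_job gives the robot as it stands.
- The arm moves only by the tool step_arm, never from a script. Its argument "commands" is a list of rows, each an object of numbers: "fingers": the gripper's target within -1 to 1 (shut at 1, half-way at 0, fully open at -1); "dx", "dy", "dz": the shift along the tool's x, y, z in m; "roll": the turn about the tool's z in degrees. In form: [{"fingers": .., "dx": .., "dy": .., "dz": .., "roll": ..}, ...]. A call has 1 to 8 rows; each row is the pose to reach, as a shift and turn from the pose commanded when the call began, along the tool's axes at that moment; what a row does not reach only later rows make up. A row lasts 1/8 s, in which the tool goes at most 62.5 mm and 10.7 degrees, less where a joint would pass 70% of its speed; a pose out of reach is approached as far as the arm can. A call with a gripper value outside its range is refused whole. The fingers move at their own pace and stop on an object; "squeeze" is the grip in N (left out, the last holds). Time passes only in rows, so rows that repeat a pose let the fingers close. It gives the time, the measured TCP pose, the force, the opening and the grip force at its end, in the units of the state.
- read_state(): the state, without advancing time (a new reading comes with each control period).
- read_camera(name): name is "scene" or "side" or "wrist"; returns (picture, depth): 400x640x3 uint8, blue, green, red; 400x640 float32, m along the optical axis (not along the pixel's ray), 0 where there is no reading.
- calibration(name): a dict with "intrinsics" (3x3 intrinsics, pixels), "world_to_cam" (4x4, takes a point from world to camera coordinates). Camera axes: x right, y up, looking along -z (the intrinsics and any distortion apply to the point x, -y, -z); pixel columns grow to the right and rows downward; lengths in m; the calibration is good to about 2 mm. The wrist camera is an equidistant fisheye: a pixel r from the principal point sees the ray r / f radians off the axis. A picture is of the moment at which its call begins: read the wrist's pose just before it. calibration takes no time and is no camera call; for the wrist camera it gives the pose at the moment of the call.
- finish_job(): hands the job in; it is judged then, once.
The state is a dict: "time": time; "q": joint angles; "joint_vel": joint speeds; "joint_torque": joint torques, N m; "tool_pos": TCP position; "tcp_rot": TCP orientation; "wrist_force": force on the tool from outside, world axes, zero at the start; "torque": the same for the moment, N m; "width": opening from 0.0 (shut) to 1.0 (fully open); "grip_force": force on a finger pad.
Only numpy, scipy, OpenCV 4.12 (cv2) and the standard library are available. Lean on these libraries where they do the work, as an engineer would, in place of code of your own. Each camera call takes 0.05 s, during which the arm holds its last target. There are 200 camera calls.

## Working session

There is one attempt and no reset: what is moved stays moved. The work goes in short steps, Python scripts to look and compute and a tool call to move; the robot and the scene stay as the last step left them, time stands still between calls to the robot, and variables do not carry over. Pictures are saved under pics/ and viewed, at most 10 in all, crops included, and the job is handed in when it is done.

Besides the shell and the picture viewer there is one more tool, called after "Call:" by a JSON object that holds its "op" and its "data". step_arm: Moves the arm, as the interface text tells. Its arguments: {"type":"object","properties":{"commands":{"type":"array","items":{"type":"object","properties":{"fingers":{"type":"number"},"dx":{"type":"number"},"dy":{"type":"number"},"dz":{"type":"number"},"roll":{"type":"number"}}}},"squeeze":{"type":"number"}},"required":["commands"]}

```bash
mkdir -p pics
python3 - <<'E'
from workcell import *
import cv2,numpy as np
s=read_state();print(s)
for n in("scene","side"):
    im,d=read_camera(n);cv2.imwrite(f"pics/{n}0.png",im);np.save(f"{n}0.npy",d);c=calibration(n);print(n,c)
E
```

```text
{'time': 0.0, 'q': array([ 1.24307437e+00,  2.64722212e-01,  1.60539673e+00, -1.08491341e-05,
        1.27369331e+00, -3.69171487e-02]), 'joint_vel': array([ 6.70957788e-05, -1.04463622e-05,  2.55176560e-05,  4.75590140e-04,
        2.26534348e-03,  6.07980931e-05]), 'joint_torque': array([ 2.09431499e-03, -5.15112233e+01, -3.67317581e+01,  9.82926440e-05,
        1.29420016e-02,  1.05218166e-05]), 'tool_pos': array([0.19331629, 0.64595331, 0.2299706 ]), 'tcp_rot': array([-0.45512519, -3.10805234,  0.00343127]), 'wrist_force': array([ 0.35860838, -0.22942955, -0.46495439]), 'torque': array([ 0.01922682, -0.00639576, -0.01328659]), 'grip_force': 0.0, 'width': 0.9993563513908654}
scene {'intrinsics': array([[428.11102822,   0.        , 314.40651859],
       [  0.        , 428.11102822, 203.38265918],
       [  0.        ,   0.        ,   1.        ]]), 'world_to_cam': array([[ 0.47523062, -0.87965277, -0.01915388, -0.2502061 ],
       [ 0.62219324,  0.32058711,  0.71421248, -0.48799764],
       [-0.6221185 , -0.35133305,  0.69966682, -0.62998052],
       [ 0.        ,  0.        ,  0.        ,  1.        ]])}
side {'intrinsics': array([[471.00241406,   0.        , 323.40190838],
       [  0.        , 471.00241406, 194.70114434],
       [  0.        ,   0.        ,   1.        ]]), 'world_to_cam': array([[ 0.91726657, -0.39819688,  0.00782807, -0.56631066],
       [ 0.19833499,  0.47374266,  0.85803911, -0.21065062],
       [-0.34537699, -0.78549802,  0.51352468, -0.91086326],
       [ 0.        ,  0.        ,  0.        ,  1.        ]])}
```

View pics/scene0.png

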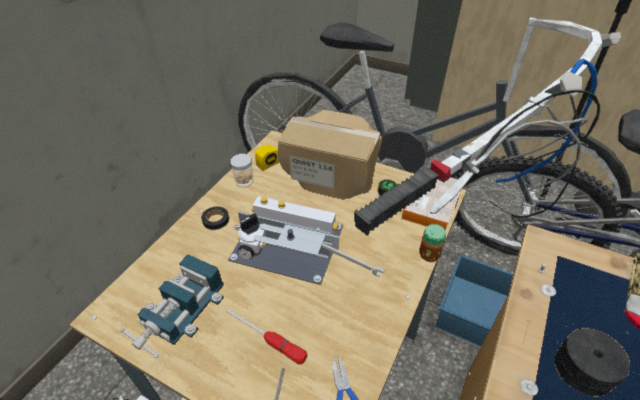

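View pics/side0.png

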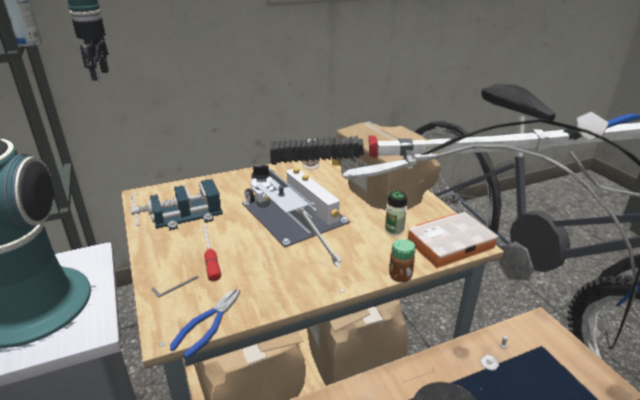

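The scene view shows the assembly around (285,235): knob at (250,225), stud (290,233), spanner to (380,272). The side view shows it at (295,205). A bike handlebar is close by, so I'll check its height, then crop and fit.

```bash
cat > h.py <<'E'
from workcell import *
import cv2,numpy as np
from scipy.spatial.transform import Rotation as R
def cloud(n,d,c=None):
    c=c or calibration(n);K=c["intrinsics"];T=np.linalg.inv(c["world_to_cam"])
    v,u=np.mgrid[:d.shape[0],:d.shape[1]]
    P=np.stack([(u-K[0,2])/K[0,0]*d,-(v-K[1,2])/K[1,1]*d,-d],-1)
    return P@T[:3,:3].T+T[:3,3]
E
python3 - <<'E'
from h import *
rows=[]
for n in("scene","side"):
    im=cv2.imread(f"pics/{n}0.png");d=np.load(f"{n}0.npy");P=cloud(n,d)
    for (u,v) in ([(260,208),(325,215),(250,225),(290,233),(232,262),(318,278),(378,271),(400,200),(243,160),(215,215),(432,230),(330,150),(180,300),(440,175)] if n=="scene" else [(290,178),(335,208),(260,172),(282,187),(337,262),(287,240),(345,218),(300,150),(350,147)]):
        print(n,u,v,P[v,u].round(3))
    m=(P[...,2]>.055)&(P[...,2]<.13)&(d>0)&(P[...,0]>.4)&(P[...,0]<.9)&(abs(P[...,1])<.35)
    mm=(abs(P[...,2]-.068)<.004)&m
    rows.append((P[m]))
S=4;H=np.zeros((500,600,3),np.uint8)
for Q,k in zip(rows,(1,2)):
    # top view: x up, y left; 1px=1mm
    uu=(300-Q[:,1]*1000).astype(int);vv=(1000-Q[:,0]*1000).astype(int)
    ok=(uu>=0)&(uu<600)&(vv>=0)&(vv<500)
    H[vv[ok],uu[ok],k]=np.clip((Q[ok,2]-.05)*3000,30,255)
a=cv2.imread("pics/scene0.png")[180:300,215:395]
cv2.imwrite("pics/crop.png",cv2.resize(a,None,fx=4.4,fy=4.4,interpolation=cv2.INTER_CUBIC))
cv2.imwrite("pics/top.png",H)
E
```

```text
scene 260 208 [0.602 0.189 0.058]
scene 325 215 [0.647 0.035 0.066]
scene 250 225 [0.512 0.148 0.106]
scene 290 233 [0.53  0.058 0.108]
scene 232 262 [ 0.473  0.189 -0.004]
scene 318 278 [ 0.518 -0.014  0.009]
scene 378 271 [ 0.59  -0.125  0.017]
scene 400 200 [ 0.52  -0.164  0.312]
scene 243 160 [0.718 0.317 0.077]
scene 215 215 [ 0.574  0.315 -0.   ]
scene 432 230 [ 0.703 -0.2    0.079]
scene 330 150 [0.776 0.089 0.149]
scene 180 300 [0.313 0.186 0.059]
scene 440 175 [ 0.613 -0.202  0.308]
side 290 178 [0.602 0.186 0.055]
side 335 208 [0.654 0.017 0.048]
side 260 172 [0.513 0.151 0.108]
side 282 187 [0.538 0.058 0.11 ]
side 337 262 [ 0.597 -0.121  0.004]
side 287 240 [ 0.522 -0.011  0.01 ]
side 345 218 [0.682 0.016 0.012]
side 300 150 [ 0.504 -0.155  0.304]
side 350 147 [ 0.581 -0.191  0.311]
```

View pics/crop.png

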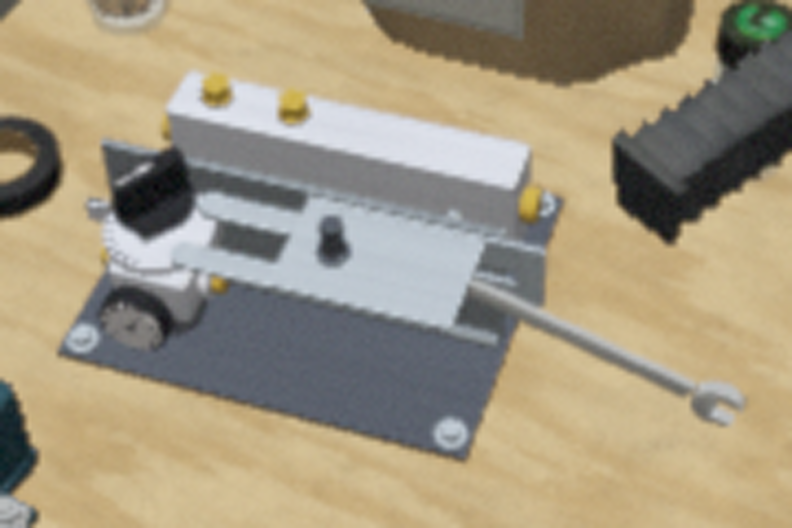

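The crop shows: knob bar pointing up-right (nose unclear), the mark at crop (97,208), stud at (330,225), plate top edge from (103,142) to (547,250), manifold corners (193,72), (531,147), (518,190), (168,110).

```bash
cat >> h.py <<'E'
def proj(n,W,c=None):
    c=c or calibration(n);K=c["intrinsics"];T=c["world_to_cam"]
    p=W@T[:3,:3].T+T[:3,3];return np.stack([K[0,0]*p[:,0]/-p[:,2]+K[0,2],K[1,1]*-p[:,1]/-p[:,2]+K[1,2]],-1)
def b2w(p,B):
    c,s=np.cos(p[2]),np.sin(p[2]);B=np.atleast_2d(B)/1000.
    return np.stack([p[0]+c*B[:,0]-s*B[:,1],p[1]+s*B[:,0]+c*B[:,1],B[:,2]],-1)
E
python3 - <<'E'
from h import *
from scipy.optimize import least_squares
px=np.array([[103,142],[547,250],[193,72],[168,110],[531,147],[518,190],[292,97],[216,80]])/4.4+[215,180]
B=np.array([[2,110,90],[2,-110,90],[87,100,68],[53,100,68],[87,-100,68],[53,-100,68],[70,30,79],[70,75,79]])
f=lambda p:(proj("scene",b2w(p,B))-px).ravel()
r=least_squares(f,[.55,.1,.2],loss="soft_l1");p=r.x;print(p,f(p).reshape(-1,2).round(1).tolist())
np.save("p.npy",p)
# stud: pixel->travel
for t in (0,5,10):print(t,(proj("scene",b2w(p,[-34,-40+t,111]))-[215,180])*4.4)
P=np.concatenate([cloud(n,np.load(n+"0.npy"))[np.load(n+"0.npy")>0] for n in("scene","side")])
c,s=np.cos(p[2]),np.sin(p[2]);Q=P-[p[0],p[1],0];L=np.stack([c*Q[:,0]+s*Q[:,1],-s*Q[:,0]+c*Q[:,1],Q[:,2]],-1)*1000
def sel(a,b):return L[((L>a)&(L<b)).all(1)]
k=sel([-75,25,104],[5,95,135]);print("knob",len(k),k.mean(0),k.max(0),k.min(0));
u,S,v=np.linalg.svd((k-k.mean(0))[:,:2]);print(v[0],np.degrees(np.arctan2(v[0][1],v[0][0])))
k=sel([-60,-60,95],[-10,-10,120]);print("stud",len(k),k.mean(0),k.max(0),k.min(0))
k=sel([30,-120,60],[110,120,72]);print("manif",k.min(0),k.max(0),np.median(k,0))
g=P[(P[:,0]>.4)&(P[:,0]<.95)&(P[:,1]>-.3)&(P[:,1]<.2)&(P[:,2]>.2)];print("bar",len(g),g.min(0),g.max(0)); 
lft=g[np.argsort(-g[:,1])[:300]];print(lft.mean(0))
for n,q in dict(knob=[-38,60,113],stud=[-34,-40,101],gap=[29,-75,90],bolt=[16,-75,64],mark=[-38,93,90]).items():print(n,b2w(p,q)[0].round(4))
E
```

```text
[0.56005463 0.09575577 0.17310091] [[-0.1, -0.0], [-8.7, -2.8], [-0.4, -0.6], [-0.5, 0.1], [1.3, -0.2], [0.1, 0.3], [0.8, 1.1], [0.6, 1.0]]
0 [[347.08240445 229.49089042]]
5 [[337.31167219 227.14765797]]
10 [[327.56675521 224.81061659]]
knob 308 [-36.37490504  61.97932964 116.46700126] [-16.71520588  78.90074308 126.14036141] [-52.59072848  49.60915229 104.17174782]
[-0.84093506  0.54113605] 147.23899204859595
stud 76 [-31.22487036 -30.43876884 104.57556942] [-23.40671207 -23.94142524 112.32165869] [-35.979388   -35.70708709  95.17545842]
manif [ 31.06452697 -96.99449364  60.00200197] [ 92.92590025 107.30823526  71.79137818] [ 69.10883321 -11.23401057  66.05061627]
bar 10083 [ 0.45407233 -0.29999077  0.26417818] [ 0.89804998 -0.10384816  0.35995415]
[ 0.47172539 -0.11885381  0.30173567]
knob [0.5123 0.1483 0.113 ]
stud [0.5335 0.0505 0.101 ]
gap [0.6015 0.0269 0.09  ]
bolt [0.5887 0.0246 0.064 ]
mark [0.5066 0.1808 0.09  ]
```

```bash
cat >> h.py <<'E'
def go(B,az,s=None):
    "B bracket mm of TCP, az: closing line angle from bracket x (deg). prints tool-frame shift"
    p=np.load("p.npy");s=s or read_state();M=R.from_rotvec(s["tcp_rot"]).as_matrix()
    d=M.T@(b2w(p,B)[0]-s["tool_pos"]);a=np.degrees(np.arctan2(M[1,1],M[0,1]))
    e=(a-(np.degrees(p[2])+az)+90)%180-90
    print("t",round(s["time"],2),"tilt",M[:,2].round(3),"shift mm",(d*1000).round(1),"roll",round(e,1),"q6",s["q"][5].round(2))
E
python3 -c "
from h import *
go([-38,60,220],57)"
```

```text
t 0.1 tilt [-0.001 -0.002 -1.   ] shift mm [-448.3 -385.3   10.8] roll 6.4 q6 -0.04
```

Call:
{"op": "step_arm", "data": {"commands": [{"fingers": -1,"dx": -0.448,"dy": -0.385,"dz": 0.01,"roll": 6},{"fingers": -1,"dx": -0.448,"dy": -0.385,"dz": 0.01,"roll": 6},{"fingers": -1,"dx": -0.448,"dy": -0.385,"dz": 0.01,"roll": 6},{"fingers": -1,"dx": -0.448,"dy": -0.385,"dz": 0.01,"roll": 6},{"fingers": -1,"dx": -0.448,"dy": -0.385,"dz": 0.01,"roll": 6},{"fingers": -1,"dx": -0.448,"dy": -0.385,"dz": 0.01,"roll": 6},{"fingers": -1,"dx": -0.448,"dy": -0.385,"dz": 0.01,"roll": 6},{"fingers": -1,"dx": -0.448,"dy": -0.385,"dz": 0.01,"roll": 6}]}}

```text
time: 1.1
tool_pos: [0.4639, 0.2239, 0.2225]
tcp_rot: [-0.617, -3.08, -0.0]
wrist_force: [0.8, 0.5, 0.1]
width: 1.004
grip_force: 0.0
```

```bash
python3 -c "
from h import *
go([-38,60,220],57)"
```

```text
t 1.1 tilt [-0.  0. -1.] shift mm [-73.8 -51.1   2.5] roll 0.4 q6 -0.77
```

Call:
{"op": "step_arm", "data": {"commands": [{"fingers": -1,"dx": -0.037,"dy": -0.026},{"fingers": -1,"dx": -0.074,"dy": -0.051},{"fingers": -1,"dx": -0.074,"dy": -0.051},{"fingers": -1,"dx": -0.074,"dy": -0.051}]}}

```text
invalid input
```

Run:
```python
from h import *
go([-38,60,104],57)
c=calibration("wrist");im,d=read_camera("wrist");np.save("w1.npy",d);np.save("w1c.npy",c,allow_pickle=True)
print(c); cv2.imwrite("pics/w1.png",im)
```

```text
t 1.1 tilt [-0.  0. -1.] shift mm [-73.8 -51.1 118.5] roll 0.4 q6 -0.77
{'intrinsics': array([[309.70691629,   0.        , 317.18343702],
       [  0.        , 309.70691629, 199.50066166],
       [  0.        ,   0.        ,   1.        ]]), 'world_to_cam': array([[ 3.84943849e-01,  9.22939802e-01, -5.95457262e-04,
        -3.85392397e-01],
       [-8.90623073e-01,  3.71295656e-01, -2.62545383e-01,
         3.61102977e-01],
       [-2.42092493e-01,  1.01595558e-01,  9.64919462e-01,
        -2.78860295e-01],
       [ 0.00000000e+00,  0.00000000e+00,  0.00000000e+00,
         1.00000000e+00]])}
```

View pics/w1.png

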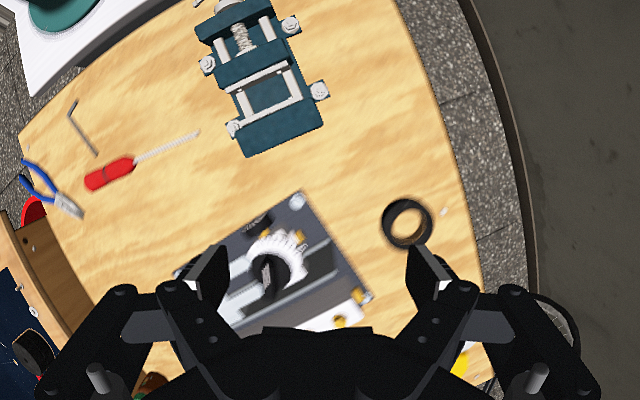

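The last move was refused because rows need all keys, so this picture is from the earlier pose: knob at (267,272), scale ring at (275,250). I'll move above the knob with full rows.

Call:
{"op": "step_arm", "data": {"commands": [{"fingers": -1,"dx": -0.037,"dy": -0.026,"dz": 0,"roll": 0},{"fingers": -1,"dx": -0.074,"dy": -0.051,"dz": 0,"roll": 0},{"fingers": -1,"dx": -0.074,"dy": -0.051,"dz": 0,"roll": 0},{"fingers": -1,"dx": -0.074,"dy": -0.051,"dz": 0,"roll": 0}]}}

```text
time: 1.65
tool_pos: [0.5115, 0.1504, 0.2223]
tcp_rot: [-0.618, -3.079, -0.0]
wrist_force: [-0.6, 0.8, 0.4]
width: 1.004
grip_force: 0.0
```

```bash
cat >> h.py <<'E'
def wproj(W,c):
    K=c["intrinsics"];T=c["world_to_cam"];p=W@T[:3,:3].T+T[:3,3];x,y,z=p[:,0],-p[:,1],-p[:,2]
    r=np.hypot(x,y);th=np.arctan2(r,z);f=K[0,0];return np.stack([K[0,2]+f*th*x/r,K[1,2]+f*th*y/r],-1)
def wcloud(d,c):
    K=c["intrinsics"];T=np.linalg.inv(c["world_to_cam"]);v,u=np.mgrid[:400,:640]
    x,y=u-K[0,2],v-K[1,2];r=np.hypot(x,y)+1e-9;th=r/K[0,0];t=np.tan(np.minimum(th,1.5))
    P=np.stack([d*t*x/r,-d*t*y/r,-d],-1);return P@T[:3,:3].T+T[:3,3]
def w2b(P):
    p=np.load("p.npy");c,s=np.cos(p[2]),np.sin(p[2]);Q=P-[p[0],p[1],0]
    return np.stack([c*Q[...,0]+s*Q[...,1],-s*Q[...,0]+c*Q[...,1],Q[...,2]],-1)*1000
E
python3 - <<'E'
from h import *
go([-38,60,104],57)
c=calibration("wrist");im,d=read_camera("wrist");np.savez("w2.npz",im=im,d=d,c=c)
L=w2b(wcloud(d,c))
m=(abs(L-[-38,60,118])<[35,35,9]).all(-1)&(im.max(-1)<90)&(d>0);k=L[m];print(len(k),k.mean(0),k.min(0),k.max(0))
u,S,v=np.linalg.svd((k-k.mean(0))[:,:2],full_matrices=False);print(v[0],np.degrees(np.arctan2(v[0][1],v[0][0]))-90)
p=np.load("p.npy");out=cv2.resize(im,None,fx=1,fy=1)
B=[[-38,93,90],[-38,60,125],[0,110,90],[0,-110,90],[5,110,90],[53,100,68],[87,100,68],[53,-100,68],[-34,-30,111],[70,75,79],[70,30,79]]
q=wproj(b2w(p,B),c);print(q.round().tolist())
for a in q: cv2.circle(out,tuple(int(x) for x in a),2,(0,0,255),-1)
cv2.imwrite("pics/w2.png",cv2.resize(out[160:400,140:460],None,fx=2.5,fy=2.5,interpolation=cv2.INTER_CUBIC))
E
```

```text
t 1.65 tilt [-0.001  0.    -1.   ] shift mm [ -1.7  -1.6 118.3] roll 0.4 q6 -0.94
565 [-32.89145699  66.64164905 122.66245038] [-50.61975456  53.46505907 109.08244632] [-14.94327819  79.03858257 125.69534309]
[ 0.8685679  -0.49557018] -119.70735544417877
[[346.0, 174.0], [315.0, 204.0], [383.0, 199.0], [204.0, 302.0], [385.0, 203.0], [394.0, 239.0], [408.0, 263.0], [244.0, 321.0], [235.0, 254.0], [383.0, 268.0], [346.0, 288.0]]
```

View pics/w2.png

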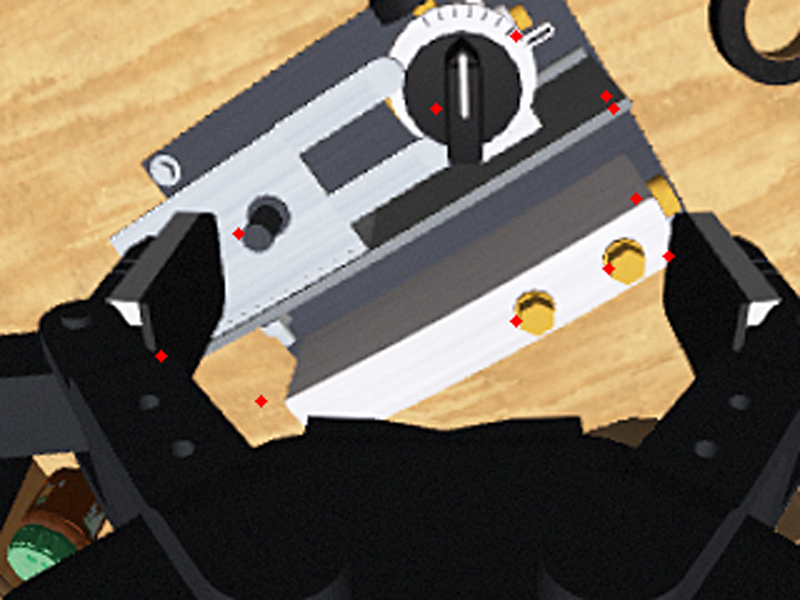

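The overlay (red) sits about 8 image px left of the features seen: knob bar centre (462,100) crop, mark tip (545,33), stud top (258,237), plate back-left corner (632,103), manifold corners (648,202) and (288,400). I'll refit with both views.

Run:
```python
from h import *
from scipy.optimize import least_squares
z=np.load("w2.npz",allow_pickle=True);c=z["c"].item()
pw=np.array([[632,103],[648,202],[288,400]])/2.5+[140,160]
Bw=[[5,110,90],[53,100,68],[53,-100,68]]
ps=np.array([[103,142],[193,72],[168,110],[531,147],[518,190]])/4.4+[215,180]
Bs=[[2,110,90],[87,100,68],[53,100,68],[87,-100,68],[53,-100,68]]
fw=lambda p:(wproj(b2w(p,Bw),c)-pw).ravel(); fs=lambda p:(proj("scene",b2w(p,Bs))-ps).ravel()
p0=np.load("p.npy")
for nm,f in(("w",fw),("s",fs)):
    r=least_squares(f,p0);print(nm,r.x.round(4),f(r.x).round(1))
    if nm=="w": pW=r.x
im=z["im"]
for nm,p in (("s",p0),("w",pW)):
  q=wproj(b2w(p,[[-38,93,90],[-38,60,125],[-38,60,101],[-34,-40,111],[-34,-30,111]]),c);print(nm,((q-[140,160])*2.5).round().tolist())
# side image check: overlay both
im=cv2.imread("pics/side0.png")
B=[[2,110,90],[2,-110,90],[87,100,68],[53,100,68],[87,-100,68],[53,-100,68],[-38,60,125]]
out=cv2.resize(im[150:260,230:360],None,fx=6,fy=6,interpolation=cv2.INTER_CUBIC)[:600,:780]
for p,col in((p0,(0,0,255)),(pW,(0,255,0))):
    for a in (proj("side",b2w(p,B))-[230,150])*6: cv2.circle(out,tuple(int(x) for x in a),4,col,-1)
cv2.imwrite("pics/sideov.png",out);np.save("pW.npy",pW)
```

```text
w [0.5641 0.103  0.1892] [ 0.1  1.1  2.3 -2.6 -2.8  2.4]
s [0.5598 0.096  0.1717] [-0.2 -0.  -0.5 -0.6 -0.6  0.1  1.3 -0.1 -0.   0.3]
s [[515.0, 35.0], [437.0, 109.0], [438.0, 91.0], [218.0, 247.0], [238.0, 234.0]]
w [[534.0, 35.0], [460.0, 111.0], [458.0, 92.0], [239.0, 251.0], [259.0, 239.0]]
```

View pics/sideov.png

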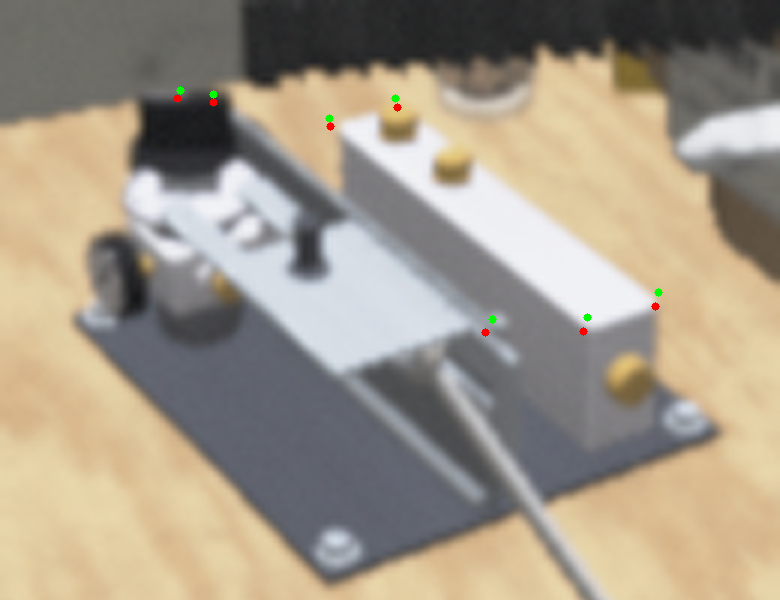

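Run:
```python
from h import *
for i in range(2):
    s=read_state();c=calibration("wrist");im,d=read_camera("wrist")
    print(s["time"],s["tool_pos"],abs(s["joint_vel"]).max())
    M=R.from_rotvec(s["tcp_rot"]).as_matrix();Pw=wcloud(d,c);L=w2b(Pw)
    m=(abs(L-[-36,64,120])<[30,30,7]).all(-1)&(im.max(-1)<90)&(d>0);k=Pw[m]
    t=(k-s["tool_pos"])@M*1000;print(len(k),"tool-frame knob top min/max/mean",t.min(0).round(1),t.max(0).round(1),t.mean(0).round(1))
    m=(abs(L-[70,0,68])<[30,115,3]).all(-1)&(im.min(-1)>150)&(d>0);k=L[m];print("manif",len(k),k.min(0),k.max(0),k.mean(0))
    C=np.linalg.inv(c["world_to_cam"])[:3,3];print("cam in tool",M.T@(C-s["tool_pos"]))
np.savez("w3.npz",im=im,d=d,c=c)
```

```text
1.7 [0.51127037 0.15083693 0.22239315] 0.012505199269637165
524 tool-frame knob top min/max/mean [-20.7   0.9  97. ] [ 17.8  11.8 109. ] [-2.7  6.3 99.6]
manif 3310 [ 57.56925942 -91.73489268  65.00144301] [ 91.8522036  106.55292536  70.30610761] [72.72782253 11.98222564 66.50622402]
cam in tool [ 0.06672729  0.00042232 -0.14112255]
1.75 [0.51124988 0.15111288 0.22253293] 0.006823106929658302
534 tool-frame knob top min/max/mean [-20.9   0.9  96.9] [ 17.7  11.6 109.5] [-2.7  6.1 99.7]
manif 3326 [ 56.9398526  -91.82770239  65.00079233] [ 92.14879601 106.83157491  69.52022638] [72.67818698 12.06079821 66.54995919]
cam in tool [ 0.06672674  0.00040149 -0.14109142]
```

Call:
{"op": "step_arm", "data": {"commands": [{"fingers": -1,"dx": 0,"dy": 0.004,"dz": 0.05,"roll": 0},{"fingers": -0.3,"dx": 0,"dy": 0.004,"dz": 0.075,"roll": 0},{"fingers": -0.3,"dx": 0,"dy": 0.004,"dz": 0.075,"roll": 0},{"fingers": -0.3,"dx": 0,"dy": 0.004,"dz": 0.075,"roll": 0}]}}

```text
time: 2.3
tool_pos: [0.5141, 0.1547, 0.149]
tcp_rot: [0.615, 3.079, 0.001]
wrist_force: [0.2, 0.1, -0.7]
width: 0.648
grip_force: 0.0
```

Run:
```python
from h import *
s=read_state();c=calibration("wrist");im,d=read_camera("wrist")
print(s["time"],s["tool_pos"],abs(s["joint_vel"]).max(),s["width"])
go([-38,60,104],57)
M=R.from_rotvec(s["tcp_rot"]).as_matrix();Pw=wcloud(d,c);L=w2b(Pw)
m=(abs(L-[-36,64,120])<[30,30,9]).all(-1)&(im.max(-1)<90)&(d>0);k=Pw[m]
t=(k-s["tool_pos"])@M*1000;print(len(k),"tool-frame knob top min/max/mean",t.min(0).round(1),t.max(0).round(1),t.mean(0).round(1))
cv2.imwrite("pics/w4.png",im);np.savez("w4.npz",im=im,d=d,c=c)
```

```text
2.3 [0.51407973 0.15468871 0.14901967] 0.018078644144374757 0.6476041398893448
t 2.35 tilt [ 0.003  0.001 -1.   ] shift mm [-0.2 -6.9 45.6] roll 0.5 q6 -0.93
1102 tool-frame knob top min/max/mean [-19.7  -4.5  23.6] [19.   8.1 38. ] [-0.1  1.7 26.5]
```

View pics/w4.png

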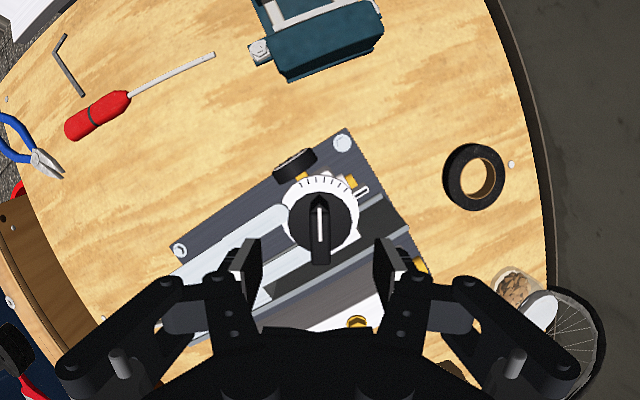

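The knob bar is vertical in the picture at (320,225), with the fingers symmetric around column 317. So it is aligned, needing +2 mm in tool y. Descend and grip.

Call:
{"op": "step_arm", "data": {"commands": [{"fingers": -0.3,"dx": 0,"dy": 0.0015,"dz": 0.03,"roll": 0},{"fingers": -0.3,"dx": 0,"dy": 0.0015,"dz": 0.042,"roll": 0},{"fingers": 1,"dx": 0,"dy": 0.0015,"dz": 0.042,"roll": 0},{"fingers": 1,"dx": 0,"dy": 0.0015,"dz": 0.042,"roll": 0},{"fingers": 1,"dx": 0,"dy": 0.0015,"dz": 0.042,"roll": 0},{"fingers": 1,"dx": 0,"dy": 0.0015,"dz": 0.042,"roll": 0},{"fingers": 1,"dx": 0,"dy": 0.0015,"dz": 0.042,"roll": 0}], "squeeze": 30}}

```text
time: 3.22
tool_pos: [0.5152, 0.1558, 0.1072]
tcp_rot: [0.617, 3.078, 0.002]
wrist_force: [-0.2, 2.3, 5.5]
width: 0.129
grip_force: 33.4
```

Call:
{"op": "step_arm", "data": {"commands": [{"fingers": 1,"dx": 0,"dy": 0,"dz": 0,"roll": 10},{"fingers": 1,"dx": 0,"dy": 0,"dz": 0,"roll": 20},{"fingers": 1,"dx": 0,"dy": 0,"dz": 0,"roll": 30},{"fingers": 1,"dx": 0,"dy": 0,"dz": 0,"roll": 40},{"fingers": 1,"dx": 0,"dy": 0,"dz": 0,"roll": 50},{"fingers": 1,"dx": 0,"dy": 0,"dz": 0,"roll": 57},{"fingers": 1,"dx": 0,"dy": 0,"dz": 0,"roll": 57},{"fingers": 1,"dx": 0,"dy": 0,"dz": 0,"roll": 57}]}}

```text
time: 4.22
tool_pos: [0.5158, 0.1563, 0.1072]
tcp_rot: [2.008, 2.414, 0.006]
wrist_force: [2.8, 4.2, 5.0]
width: 0.127
grip_force: 33.3
```

Call:
{"op": "step_arm", "data": {"commands": [{"fingers": 0.3,"dx": 0,"dy": 0,"dz": 0,"roll": 0},{"fingers": 0.0,"dx": 0,"dy": 0,"dz": 0,"roll": 0},{"fingers": 0.0,"dx": 0,"dy": 0,"dz": -0.03,"roll": 0},{"fingers": 0.0,"dx": -0.02,"dy": 0,"dz": -0.06,"roll": 0},{"fingers": 0.0,"dx": -0.04,"dy": 0,"dz": -0.06,"roll": 0},{"fingers": 0.0,"dx": -0.04,"dy": 0,"dz": -0.06,"roll": 0}]}}

```text
time: 4.97
tool_pos: [0.5205, 0.1144, 0.1646]
tcp_rot: [-2.014, -2.41, 0.003]
wrist_force: [0.5, -0.6, -0.5]
width: 0.501
grip_force: 0.0
```

Run:
```python
from h import *
s=read_state();c=calibration("wrist");im,d=read_camera("wrist");np.savez("w5.npz",im=im,d=d,c=c,s=s)
p=np.load("pW.npy");p[1]+=.001;np.save("p.npy",p)
go([-34,-30,101],0)
B=[[-38,93,90],[-38,60,125],[5,110,90],[53,100,68],[87,100,68],[53,-100,68],[-34,-30,111],[5,-110,90]]
q=wproj(b2w(p,B),c);print(q.round().tolist())
out=im.copy()
for a in q: cv2.circle(out,tuple(int(x) for x in a),2,(0,0,255),-1)
cv2.imwrite("pics/w5.png",cv2.resize(out[100:400,120:520],None,fx=2,fy=2,interpolation=cv2.INTER_CUBIC))
```

```text
t 5.03 tilt [-0.003 -0.    -1.   ] shift mm [-48.9   7.8  63.1] roll -0.6 q6 -0.01
[[321.0, 106.0], [322.0, 160.0], [382.0, 83.0], [435.0, 101.0], [472.0, 105.0], [415.0, 317.0], [328.0, 282.0], [369.0, 343.0]]
```

View pics/w5.png

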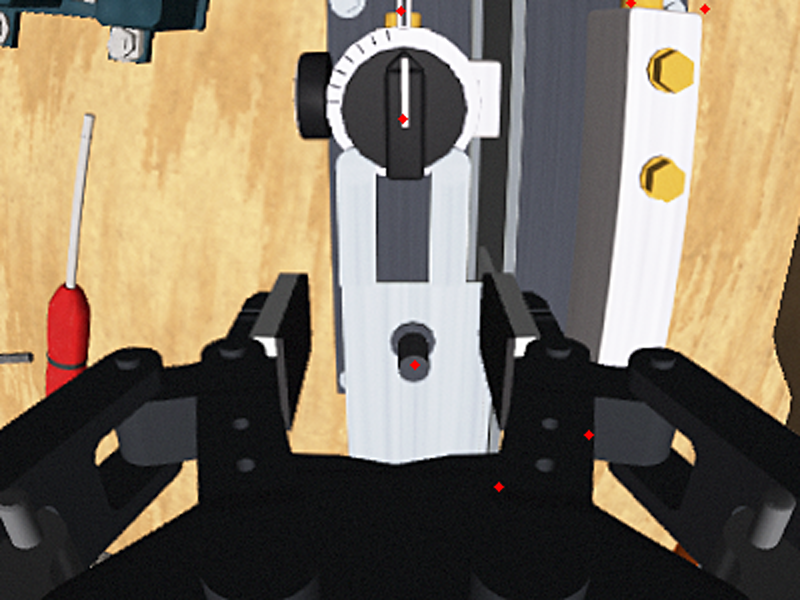

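The nose points at the mark (col 405 in line), and the model's stud point (414,365) lies on the stud top, so travel is about 10 mm. Grip the stud and slide it.

Call:
{"op": "step_arm", "data": {"commands": [{"fingers": 0,"dx": -0.049,"dy": 0.0073,"dz": 0.01,"roll": 0},{"fingers": 0,"dx": -0.049,"dy": 0.0073,"dz": 0.05,"roll": 0},{"fingers": 0,"dx": -0.049,"dy": 0.0073,"dz": 0.067,"roll": 0},{"fingers": 0,"dx": -0.049,"dy": 0.0073,"dz": 0.067,"roll": 0},{"fingers": 1,"dx": -0.049,"dy": 0.0073,"dz": 0.067,"roll": 0},{"fingers": 1,"dx": -0.049,"dy": 0.0073,"dz": 0.067,"roll": 0},{"fingers": 1,"dx": -0.049,"dy": 0.0073,"dz": 0.067,"roll": 0},{"fingers": 1,"dx": -0.049,"dy": 0.0073,"dz": 0.067,"roll": 0}], "squeeze": 25}}

```text
time: 6.02
tool_pos: [0.5358, 0.0692, 0.1001]
tcp_rot: [-2.01, -2.412, 0.003]
wrist_force: [-6.0, -0.9, 5.0]
width: 0.121
grip_force: 24.7
```

Run:
```python
from h import *
s=read_state();print(s["tool_pos"],s["wrist_force"],s["width"],s["grip_force"],w2b(s["tool_pos"]));go([-34,5,96],0)
```

```text
[0.53579226 0.06918089 0.10005364] [-6.03737606 -0.94140643  5.01185524] 0.12058359287506862 24.677420114167035 [-34.3154991  -28.92600032 100.0536407 ]
t 6.03 tilt [-0.003 -0.    -1.   ] shift mm [33.9  0.1  4.1] roll -0.5 q6 -0.1
```

Call:
{"op": "step_arm", "data": {"commands": [{"fingers": 1,"dx": 0.01,"dy": 0,"dz": 0,"roll": 0},{"fingers": 1,"dx": 0.02,"dy": 0,"dz": 0,"roll": 0},{"fingers": 1,"dx": 0.028,"dy": 0,"dz": 0,"roll": 0},{"fingers": 1,"dx": 0.034,"dy": 0,"dz": 0,"roll": 0},{"fingers": 1,"dx": 0.036,"dy": 0,"dz": 0,"roll": 0},{"fingers": 1,"dx": 0.037,"dy": 0,"dz": 0,"roll": 0},{"fingers": 1,"dx": 0.037,"dy": 0,"dz": 0,"roll": 0}]}}

```text
time: 6.9
tool_pos: [0.5293, 0.1053, 0.1001]
tcp_rot: [-2.01, -2.412, 0.004]
wrist_force: [-5.8, -1.7, 5.7]
width: 0.12
grip_force: 24.6
```

Run:
```python
from h import *
s=read_state();print(s["wrist_force"],s["width"],s["grip_force"],w2b(s["tool_pos"]))
```

```text
[-5.8018299  -1.65382323  5.74208337] 0.11967558932378776 24.647585581988096 [-33.9257428    7.80394513 100.07398048]
```

Call:
{"op": "step_arm", "data": {"commands": [{"fingers": 1,"dx": 0.002,"dy": 0,"dz": 0,"roll": 0},{"fingers": 1,"dx": 0.003,"dy": 0,"dz": 0,"roll": 0},{"fingers": 1,"dx": 0.004,"dy": 0,"dz": 0,"roll": 0},{"fingers": 1,"dx": 0.004,"dy": 0,"dz": 0,"roll": 0}]}}

```text
time: 7.4
tool_pos: [0.529, 0.1069, 0.1]
tcp_rot: [2.009, 2.413, -0.008]
wrist_force: [-4.5, -10.4, 4.5]
width: 0.118
grip_force: 24.6
```

Call:
{"op": "step_arm", "data": {"commands": [{"fingers": 1,"dx": 0.001,"dy": 0,"dz": 0,"roll": 0},{"fingers": 1,"dx": 0.002,"dy": 0,"dz": 0,"roll": 0},{"fingers": 1,"dx": 0.002,"dy": 0,"dz": 0,"roll": 0}], "squeeze": 40}}

```text
time: 7.78
tool_pos: [0.5289, 0.1071, 0.1001]
tcp_rot: [2.007, 2.412, -0.011]
wrist_force: [-3.6, -15.8, 5.6]
width: 0.109
grip_force: 39.1
```

Call:
{"op": "step_arm", "data": {"commands": [{"fingers": 1,"dx": -0.005,"dy": 0,"dz": 0,"roll": 0},{"fingers": 0.5,"dx": -0.005,"dy": 0,"dz": 0,"roll": 0},{"fingers": 0,"dx": -0.005,"dy": 0,"dz": 0,"roll": 0},{"fingers": 0,"dx": -0.005,"dy": 0,"dz": -0.04,"roll": 0},{"fingers": 0,"dx": -0.035,"dy": 0,"dz": -0.08,"roll": 0},{"fingers": 0,"dx": -0.045,"dy": 0,"dz": -0.08,"roll": 0},{"fingers": 0,"dx": -0.045,"dy": 0,"dz": -0.08,"roll": 0}]}}

```text
time: 8.65
tool_pos: [0.5378, 0.0668, 0.179]
tcp_rot: [2.013, 2.411, 0.001]
wrist_force: [0.2, 0.5, -1.2]
width: 0.502
grip_force: 0.0
```

Run:
```python
from h import *
s=read_state();c=calibration("wrist");im,d=read_camera("wrist");np.savez("w6.npz",im=im,d=d,c=c,s=s)
p=np.load("p.npy");go([29,-75,120],90)
B=[[-38,93,90],[-38,60,125],[5,110,90],[53,100,68],[53,-100,68],[87,-100,68],[-34,5,111],[5,-110,90],[16,-75,64]]
q=wproj(b2w(p,B),c);print(q.round().tolist())
out=im.copy()
for a in q: cv2.circle(out,tuple(int(x) for x in a),2,(0,0,255),-1)
cv2.imwrite("pics/w6.png",cv2.resize(out[60:360,140:540],None,fx=2,fy=2,interpolation=cv2.INTER_CUBIC))
```

```text
t 8.7 tilt [-0.001  0.    -1.   ] shift mm [-43.4  63.   57.9] roll 89.5 q6 -0.1
[[309.0, 41.0], [307.0, 78.0], [366.0, 21.0], [419.0, 44.0], [409.0, 267.0], [442.0, 265.0], [315.0, 162.0], [361.0, 291.0], [372.0, 242.0]]
```

View pics/w6.png

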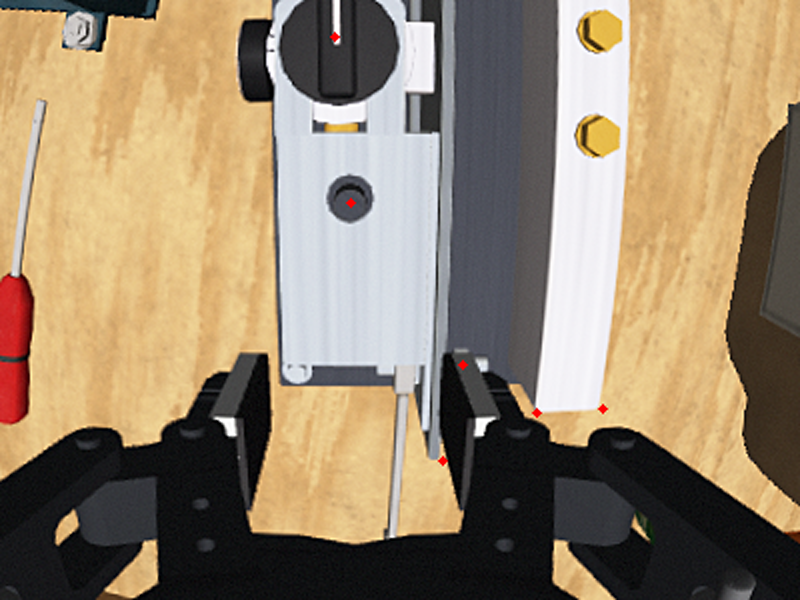

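The fork is round the collar, and the stud (350,200) sits on the model's home point, with a 16 N stop felt. The manifold corner (538,410) and plate end match the model. Spacer and head show at about (465,360). Now turn 90° and hover over the bolt.

Call:
{"op": "step_arm", "data": {"commands": [{"fingers": 0,"dx": -0.008,"dy": 0.01,"dz": 0,"roll": 10.5},{"fingers": 0,"dx": -0.016,"dy": 0.02,"dz": 0,"roll": 21},{"fingers": 0,"dx": -0.024,"dy": 0.03,"dz": 0,"roll": 31.5},{"fingers": 0,"dx": -0.032,"dy": 0.04,"dz": 0,"roll": 42},{"fingers": 0,"dx": -0.04,"dy": 0.05,"dz": 0,"roll": 52.5},{"fingers": 0,"dx": -0.043,"dy": 0.055,"dz": 0,"roll": 63},{"fingers": 0,"dx": -0.043,"dy": 0.055,"dz": 0.01,"roll": 73.5},{"fingers": 0,"dx": -0.043,"dy": 0.055,"dz": 0.02,"roll": 84}]}}

```text
time: 9.7
tool_pos: [0.5983, 0.0355, 0.1566]
tcp_rot: [-3.11, -0.438, 0.005]
wrist_force: [-0.1, 0.9, -0.5]
width: 0.498
grip_force: 0.0
```

Call:
{"op": "step_arm", "data": {"commands": [{"fingers": 0,"dx": 0,"dy": 0,"dz": 0.01,"roll": 5.5},{"fingers": 0,"dx": 0,"dy": 0,"dz": 0.02,"roll": 5.5},{"fingers": 0,"dx": 0,"dy": 0,"dz": 0.02,"roll": 5.5}]}}

```text
time: 10.07
tool_pos: [0.5979, 0.0351, 0.1366]
tcp_rot: [-3.127, -0.3, 0.006]
wrist_force: [-0.4, -0.1, 0.3]
width: 0.501
grip_force: 0.0
```

Run:
```python
from h import *
s=read_state();print(w2b(s["tool_pos"]),s["width"]);c=calibration("wrist");im,d=read_camera("wrist");np.savez("w7.npz",im=im,d=d,c=c,s=s)
p=np.load("p.npy");go([21,-75,45],90)
B=[[-34,5,111],[5,-110,90],[5,-40,90],[53,-100,68],[53,-40,68],[19,-75,64],[19,-75,71],[13,-75,70]]
q=wproj(b2w(p,B),c);print(q.round().tolist())
cv2.imwrite("pics/w7.png",cv2.resize(im[180:380,180:460],None,fx=2.8,fy=2.8,interpolation=cv2.INTER_CUBIC))
```

```text
[ 20.23695649 -74.06521932 136.59075507] 0.5013789470703534
t 10.12 tilt [-0.002  0.    -1.   ] shift mm [ 0.3  0.7 92.6] roll 0.1 q6 1.4
[[202.0, 305.0], [372.0, 243.0], [267.0, 243.0], [356.0, 166.0], [269.0, 166.0], [319.0, 212.0], [319.0, 215.0], [319.0, 222.0]]
```

View pics/w7.png

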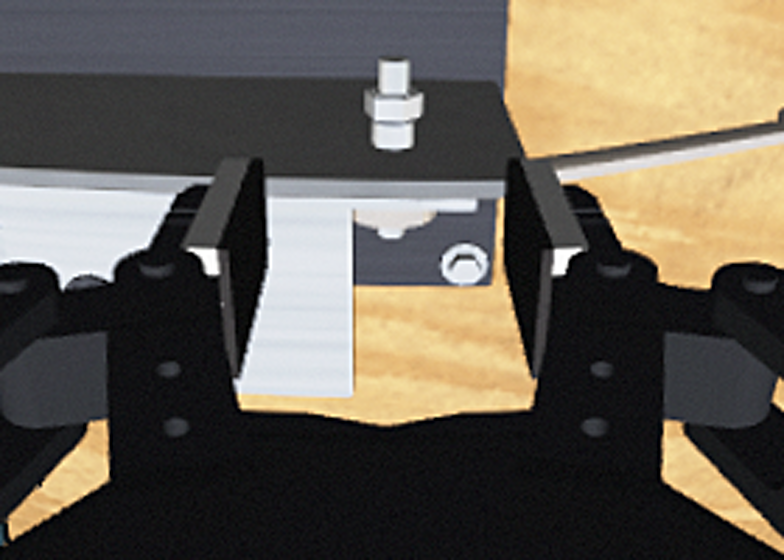

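The hex head shows at crop (393,105), with the spacer below it. The finger midline is at 386, so the head is about 1–2 mm toward tool +y. Descend and squeeze gently first.

Call:
{"op": "step_arm", "data": {"commands": [{"fingers": 0.4,"dx": 0.0,"dy": 0.0013,"dz": 0.0,"roll": 0},{"fingers": 0.4,"dx": 0.0,"dy": 0.0013,"dz": 0.03,"roll": 0},{"fingers": 0.4,"dx": 0.0,"dy": 0.0013,"dz": 0.06,"roll": 0},{"fingers": 0.4,"dx": 0.0,"dy": 0.0013,"dz": 0.08,"roll": 0},{"fingers": 0.4,"dx": 0.0,"dy": 0.0013,"dz": 0.089,"roll": 0},{"fingers": 0.4,"dx": 0.0,"dy": 0.0013,"dz": 0.089,"roll": 0}]}}

```text
time: 10.88
tool_pos: [0.5996, 0.0333, 0.0496]
tcp_rot: [-3.128, -0.297, 0.001]
wrist_force: [-0.3, 0.1, 0.0]
width: 0.301
grip_force: 0.0
```

Call:
{"op": "step_arm", "data": {"commands": [{"fingers": 1,"dx": 0,"dy": 0,"dz": 0,"roll": 0},{"fingers": 1,"dx": 0,"dy": 0,"dz": 0,"roll": 0},{"fingers": 1,"dx": 0,"dy": 0,"dz": 0,"roll": 0},{"fingers": 1,"dx": 0,"dy": 0,"dz": 0,"roll": 0}], "squeeze": 30}}

```text
time: 11.38
tool_pos: [0.6005, 0.0335, 0.0508]
tcp_rot: [-3.127, -0.297, -0.003]
wrist_force: [0.1, 1.1, 4.1]
width: 0.14
grip_force: 29.4
```

```bash
cat > sp.py <<'E'
from h import *
import sys
s=read_state();print(s["time"],w2b(s["tool_pos"]),"opening",s["width"]*85,s["wrist_force"],s["grip_force"])
im,d=read_camera("side");cv2.imwrite("pics/"+sys.argv[1],cv2.resize(im[130:290,220:400],None,fx=3.7,fy=3.7,interpolation=cv2.INTER_CUBIC))
im,d=read_camera("scene");P=cloud("scene",d);np.save("sc.npy",P)
# spanner in scene: points beyond plate right end, in x -16..-4
L=w2b(P);m=(d>0)&(L[...,0]>-25)&(L[...,0]<6)&(L[...,1]<-125)&(L[...,1]>-235)&(L[...,2]>6)&(L[...,2]<110);k=L[m]
if len(k)>10: print(len(k),np.polyfit(k[:,1],k[:,2],1),k.min(0),k.max(0))
E
python3 sp.py s1.png
```

```text
11.375 [ 22.57443452 -76.10824477  50.83496903] opening 11.920140575390775 [0.10061744 1.13978076 4.14288021] 29.39084418118
238 [ 0.29716292 83.90088192] [ -19.81047831 -234.80450341    6.78356411] [  -9.54444012 -125.3760909    51.20006077]
```

View pics/s1.png

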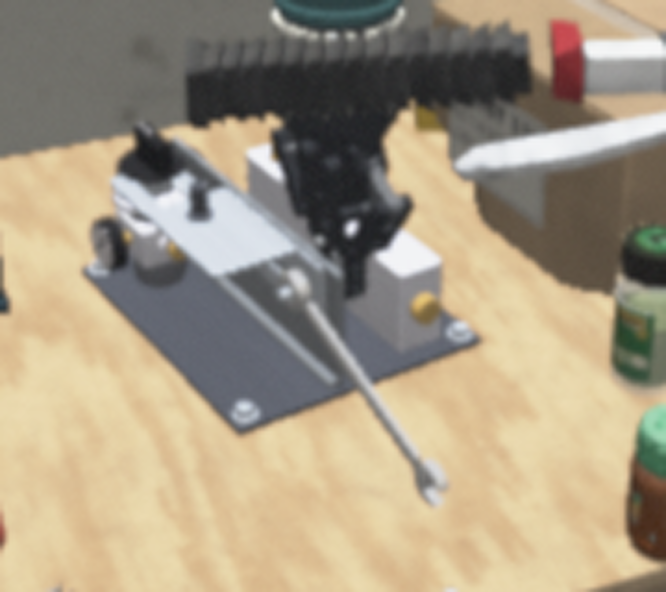

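Run:
```python
from h import *
for P in (cloud("scene",np.load("scene0.npy")),np.load("sc.npy")):
    L=w2b(P);m=(L[...,0]>-40)&(L[...,0]<6)&(L[...,1]<-125)&(L[...,1]>-190)&(L[...,2]>6)&(L[...,2]<110);k=L[m];print(len(k),np.polyfit(k[:,1],k[:,2],1),k.mean(0))
```

```text
198 [  0.65252129 143.44140589] [ -11.43888197 -148.34021369   46.64625826]
134 [ 0.33221898 89.60369322] [ -14.19364797 -157.26947672   37.35578839]
```

The spanner is still drooping (slope ≈0.33): the squeeze alone hasn't turned the head. Try squeezing harder.

Call:
{"op": "step_arm", "data": {"commands": [{"fingers": 1,"dx": 0,"dy": 0,"dz": 0,"roll": 0},{"fingers": 1,"dx": 0,"dy": 0,"dz": 0,"roll": 0},{"fingers": 1,"dx": 0,"dy": 0,"dz": 0,"roll": 0}], "squeeze": 90}}

```text
time: 11.85
tool_pos: [0.6006, 0.0335, 0.051]
tcp_rot: [-3.127, -0.297, -0.003]
wrist_force: [-0.7, 1.4, 5.7]
width: 0.109
grip_force: 89.4
```

```bash
cat > sp.py <<'E'
from h import *
import sys
s=read_state();print(s["time"],w2b(s["tool_pos"]).round(1),"opening",s["width"]*85,s["wrist_force"].round(1),s["grip_force"])
L=w2b(cloud("scene",read_camera("scene")[1]));m=(L[...,0]>-30)&(L[...,0]<6)&(L[...,1]<-125)&(L[...,1]>-190)&(L[...,2]>6)&(L[...,2]<110);k=L[m]
a=np.polyfit(k[:,1],k[:,2],1);print(len(k),a,"angle",np.arctan(a[0]),"mean",k.mean(0))
E
python3 sp.py
```

```text
11.85 [ 22.7 -76.1  51. ] opening 9.241024502794575 [-0.7  1.4  5.7] 89.37874797731638
136 [ 0.32119241 89.29378317] angle 0.3107842208517355 mean [ -14.31514371 -157.00572439   38.86473585]
```

Friction jams it on the corners. I'll press with only the left (+y) finger, drag the left side down to turn the head, then close.

Call:
{"op": "step_arm", "data": {"commands": [{"fingers": 0.56,"dx": -0.001,"dy": 0,"dz": 0,"roll": 0},{"fingers": 0.56,"dx": -0.001,"dy": 0,"dz": -0.005,"roll": 0},{"fingers": 0.56,"dx": -0.001,"dy": 0,"dz": -0.005,"roll": 0},{"fingers": 0.56,"dx": -0.001,"dy": 0.003,"dz": -0.005,"roll": 0},{"fingers": 0.56,"dx": -0.001,"dy": 0.006,"dz": -0.005,"roll": 0},{"fingers": 0.56,"dx": -0.001,"dy": 0.007,"dz": -0.005,"roll": 0},{"fingers": 0.56,"dx": -0.001,"dy": 0.007,"dz": -0.005,"roll": 0}], "squeeze": 50}}

```text
time: 12.78
tool_pos: [0.5991, 0.0303, 0.0547]
tcp_rot: [-3.121, -0.293, 0.002]
wrist_force: [-1.8, 13.6, 2.3]
width: 0.222
grip_force: 7.1
```

```bash
python3 sp.py
```

```text
12.775 [ 20.6 -79.1  54.7] opening 18.8753285315928 [-1.8 13.6  2.3] 7.11528779938817
139 [ 0.3761583  96.81794563] angle 0.3597857752781473 mean [ -14.00887402 -156.94674891   37.78112409]
```

Call:
{"op": "step_arm", "data": {"commands": [{"fingers": 0.56,"dx": 0,"dy": 0.001,"dz": 0.0015,"roll": 0},{"fingers": 0.56,"dx": 0,"dy": 0.002,"dz": 0.003,"roll": 0},{"fingers": 0.56,"dx": 0,"dy": 0.002,"dz": 0.0045,"roll": 0},{"fingers": 0.56,"dx": 0,"dy": 0.002,"dz": 0.0045,"roll": 0}]}}

```text
time: 13.32
tool_pos: [0.5993, 0.0299, 0.0515]
tcp_rot: [-3.119, -0.293, 0.003]
wrist_force: [-6.1, 19.2, 10.3]
width: 0.219
grip_force: 10.0
```

```bash
python3 sp.py
```

```text
13.325 [ 20.7 -79.5  51.5] opening 18.64353897397462 [-6.1 19.2 10.3] 9.98579677194357
137 [-0.1094265  55.62339229] angle -0.10899284536660263 mean [ -14.16564009 -157.70855437   72.88088701]
```

The spanner rose to about 0.11 rad above level. Ease back by 1 mm, then close the other finger.

Call:
{"op": "step_arm", "data": {"commands": [{"fingers": 0.56,"dx": 0,"dy": 0,"dz": -0.0006,"roll": 0},{"fingers": 0.56,"dx": 0,"dy": 0,"dz": -0.0011,"roll": 0},{"fingers": 0.8,"dx": 0,"dy": -0.001,"dz": -0.0011,"roll": 0},{"fingers": 1,"dx": 0,"dy": -0.003,"dz": -0.0011,"roll": 0},{"fingers": 1,"dx": 0,"dy": -0.004,"dz": -0.0011,"roll": 0},{"fingers": 1,"dx": 0,"dy": -0.006,"dz": -0.0011,"roll": 0},{"fingers": 1,"dx": 0,"dy": -0.008,"dz": -0.0011,"roll": 0}], "squeeze": 50}}

```text
time: 14.25
tool_pos: [0.5987, 0.0333, 0.0525]
tcp_rot: [-3.126, -0.297, 0.001]
wrist_force: [-3.0, -1.1, 7.3]
width: 0.124
grip_force: 48.7
```

```bash
python3 sp.py
```

```text
14.25 [ 20.7 -76.   52.5] opening 10.576409704996202 [-3.  -1.1  7.3] 48.725687089317944
134 [-1.37135064e-02  6.37287485e+01] angle -0.013712646834699693 mean [ -14.27220362 -157.56252212   65.88948312]
```

Level and gripped. Firm up the squeeze and re-measure.

Call:
{"op": "step_arm", "data": {"commands": [{"fingers": 1,"dx": 0,"dy": 0,"dz": 0,"roll": 0},{"fingers": 1,"dx": 0,"dy": 0,"dz": 0,"roll": 0},{"fingers": 1,"dx": 0,"dy": 0,"dz": 0,"roll": 0},{"fingers": 1,"dx": 0,"dy": 0,"dz": 0,"roll": 0}], "squeeze": 100}}

```text
time: 14.8
tool_pos: [0.5987, 0.0332, 0.0527]
tcp_rot: [-3.126, -0.296, 0.001]
wrist_force: [-4.2, 3.9, 8.5]
width: 0.102
grip_force: 97.9
```

```bash
python3 sp.py
python3 - <<'E'
from h import *
d=read_camera("side")[1];L=w2b(cloud("side",d));m=(L[...,0]>-30)&(L[...,0]<6)&(L[...,1]<-118)&(L[...,1]>-190)&(L[...,2]>30)&(L[...,2]<110);k=L[m]
print(len(k),np.polyfit(k[:,1],k[:,2],1),k.mean(0))
d0=np.load("side0.npy");L=w2b(cloud("side",d));L0=w2b(cloud("side",d0))
for n,K in(("before",L0),("now",L)):
    k=K[(abs(K-[-34,-10,103])<[15,50,9]).all(-1)];print("stud",n,len(k),k.mean(0).round(1))
E
```

```text
14.8 [ 20.7 -76.1  52.7] opening 8.68168452616042 [-4.2  3.9  8.5] 97.93748304247856
132 [-2.70414279e-02  6.15515894e+01] angle -0.02703483957606917 mean [ -14.15551033 -157.80778872   65.81893739]
104 [-7.72374296e-03  6.57293990e+01] [ -13.17654219 -155.11289404   66.92745108]
stud before 46 [-36.5 -26.2 103.3]
stud now 54 [-36.8  12.4 103.3]
```

```bash
python3 -c "
from workcell import *
print(finish_job())"
```

```text
the job is handed in; nothing more can be done
None
```

The job is handed in at about 15 s: the knob's nose is at the mark, the lock bar is fully home against its stop, and the spanner is level to within about 0.03 rad, with the bolt head held at about 98 N. I went over the picture limit, viewing 11 instead of 10.

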